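# Rail-mount a relay and offer up the box cover

## Task

Fit the relay module into the open terminal box: lower its T-shaped foot into the wide bay at the end of the rail, slide it along under the rail's lips to the engraved line, and let go of it there. Then take the cover by its raised collar and, without ever resting it on the box, hold it level and hovering about 8 mm above the black gasket, turned so that the relay stands free in its window and each of the four threaded holes shows whole through the hole above it. Finish while still holding it there, still and touching neither box nor relay, so that a colleague can start the screws; leave the screwdrivers and the cup of small parts where they are.

Things in the scene. Friction and masses are not known exactly. Their poses are not given: they have to be found in the camera images.
- terminal_box: open grey metal box fixed to the bench, 104 x 180 x 40 mm (x, y, z), walls 6 mm; origin: centre of its underside, z up, rail along y. Top of the black gasket on its rim: z = 40 mm. Low ears reach 20 mm out of both short ends, black glands 16 mm out of the +y end. In the corners four round bosses, 15 mm across, tops just below the gasket's, hold the 5 mm threaded holes
- rail_bay (a point): centre of the bay of the steel C-rail, on its channel floor (z = 4 mm of the box); axes as the box. The channel is 30 mm wide with 8.5 mm high sides; in the bay, y = -66 to -30 mm of the box, it is open above, with sloped sides that flare to 40 mm at z = 17 mm. The relay's foot goes in here (2 mm room either way across, 6 mm along the rail)
- rail_mark (a point): point on the channel floor at the engraved black line that crosses the box floor and climbs its long inner walls; 70 mm from rail_bay in the box's +y; axes as the box. From y = -30 to +62 mm of the box lips cover the channel but for a 20 mm slot: undersides at z = 12.5 mm, tops at 15.5 mm of the box, so the foot slides under them with 3.5 mm room above it
- thread0 (a point): threaded hole at the box's -x -y corner (x = -41, y = -79 mm), at the height of the gasket's top; axes as the box
- thread1 (a point): the same at the -x +y corner
- thread2 (a point): the same at the +x -y corner
- thread3 (a point): the same at the +x +y corner
- relay: grey relay module, loose, about 90 g, standing on a black T-shaped foot; origin: centre of the foot's underside, z up. Foot 26 x 24 x 5 mm (x, y, z), neck 16 x 24 mm to z = 14 mm, body 40 x 24 mm from z = 14 to 58 mm. In the rail its y runs along the rail, either way round, and its top stands 22 mm above the gasket. Take it high on the body across its 24 mm (y)
- cover: cover, loose, about 180 g: plate 104 x 180 x 4 mm (x, y, z) flat on the bench, collar up; origin: centre of its underside, z up. 10 mm holes at x = +-41, y = +-79 mm. Window 50 x 36 mm (x, y) centred at y = +22 mm, framed by a collar 58 x 44 mm outside, walls 4 mm, up to z = 22 mm. The window is off centre, so it goes on one way round only: its axes along the box's
- collar (a point): centre of the collar's open top (x = 0, y = +22, z = 22 mm of the cover); take the collar from above across its 44 mm (along y) or 58 mm (along x)
- hole0 (a point): lower mouth of the cover's hole at its -x -y corner, which belongs over thread0
- hole1 (a point): the same at -x +y, over thread1
- hole2 (a point): the same at +x -y, over thread2
- hole3 (a point): the same at +x +y, over thread3
- screw_cup: steel cup with small parts, 54 mm across, 36 mm high, a bystander; origin: centre of its underside
- driver_1: screwdriver, 20 x 160 x 20 mm, a bystander
- driver_2: screwdriver, 20 x 180 x 20 mm, a bystander
Mind the look-alikes: they are no part of the job. Of the things that look like the relay, the middle-sized one is meant.

How it is judged:
By the outcome, as a careful person would: the job done as asked, in the order asked, and still so for the second after the job is handed in, while the arm keeps its last pose, push and grip.
It also fails if it takes over 67 s, if anything falls off the work surface, if the arm or the gripper's body presses on something with over 40 N, if the wrist force passes 120 N, or if a joint passes its speed limit or range.

## Robot

A 7-joint arm with a two-finger parallel gripper is mounted at the origin on a cart in front of the work surface, level with it; the furniture and walls round the work are solid. World frame = base frame: x ahead of the robot, y to its left, z up, the work surface at z = 0. Lengths are in m, angles in rad, forces in N, time in s.
With the tool pointing down it reaches from about 0.4 to 0.875 m from the base axis. Payload 6.5 kg.
Tool frame: the origin (TCP) lies between the finger pads; the fingertips stand 17 mm ahead of it and the grasp point (between the pads) lies 2 mm behind it; z points along the fingers, y is the line along which they close (so a half turn about z gives the same grasp; the last joint's range is limited). The gripper opens to 85 mm and grips with 20 to 120 N. Pads are 22 mm wide; open, the fingers measure 114 mm over their backs; the gripper's body (76 mm by 85 mm) begins 54 mm behind the grasp point. The pads swing forward as they close: fully open they stand 13 mm farther back than shut.
Start: joints at [1.243, 0.536, -0.004, 1.538, 0.003, 1.067, -0.071], TCP at [0.168, -0.628, 0.248] pointing down, gripper open.
Joint ranges: [-2.7, 2.7], [-0.37, 2.16], [-1.27, 1.26], [0.24, 2.4], [-1.31, 4.45], [0.19, 1.91], [-2.76, 2.76]. Speed limits (rad/s): [2.39, 2.39, 3.14, 3.14, 3.14, 3.14, 3.14].

## Interface

Orientations are given as a 3x3 rotation matrix whose columns are the frame's x, y, z axes.
In Python, from station import manip, read_camera, camera_params gives the robot as it stands.
- The arm moves only by the tool move_arm, never from a script. Its argument "deltas" is a list of rows, each an object with "hand": the finger opening in mm, from 0 to 85.4; "travel": the shift along the tool's x, y, z in units of 0.15 m (1.0 is 0.15 m), a list of three; "turn": the turn about the tool's z in units of 0.5 rad (1.0 is 0.5 rad). In form: [{"hand": hand, "travel": [x, y, z], "turn": turn}, ...]. A call has 1 to 8 rows; each row is the pose to reach, as a shift and turn from the pose commanded when the call began, along the tool's axes at that moment; what a row does not reach only later rows make up. A row lasts 1/8 s, in which the tool goes at most 62.5 mm and 10.7 degrees, less where a joint would pass 70% of its speed; a pose out of reach is approached as far as the arm can. A call with a number of a shift or a turn outside -1 to 1 is refused whole. A call with a gripper value outside its range is refused whole. The fingers move at their own pace and stop on an object; "newtons" is the grip in N (left out, the last holds). Time passes only in rows, so rows that repeat a pose let the fingers close. It gives the time, the measured TCP pose, the force, the opening and the grip force at its end, in the units of the state.
- manip.state(): the state, without advancing time (a new reading comes with each control period).
- read_camera(name): name is "side" or "top"; returns (picture, depth): 420x560x3 uint8, red, green, blue; 420x560 float32, m along the optical axis (not along the pixel's ray), 0 where there is no reading.
- camera_params(name): a dict with "fx", "fy", "cx", "cy" (pixels), "R" (3x3) and "t" (3): a world point X has camera coordinates R X + t. Camera axes: x right, y down, z forward; pixel columns grow to the right and rows downward; lengths in m; the calibration is good to about 2 mm. A picture is of the moment at which its call begins. camera_params takes no time and is no camera call.
- manip.finish_job(): hands the job in; it is judged then, once.
The state is a dict: "time": time; "joint_positions": joint angles; "qvel": joint speeds; "effort": joint torques, N m; "ee_pos": TCP position; "eef_rot": TCP orientation; "wrist_force": force on the tool from outside, world axes, zero at the start; "torque": the same for the moment, N m; "width": opening from 0.0 (shut) to 1.0 (fully open); "finger_force": force on a finger pad.
Only numpy, scipy, OpenCV 4.12 (cv2) and the standard library are available. Lean on these libraries where they do the work, as an engineer would, in place of code of your own. Each camera call takes 0.05 s, during which the arm holds its last target. There are 200 camera calls.

## Working session

There is one attempt and no reset: what is moved stays moved. The work goes in short steps, Python scripts to look and compute and a tool call to move; the robot and the scene stay as the last step left them, time stands still between calls to the robot, and variables do not carry over. Pictures are saved under pics/ and viewed, at most 10 in all, crops included, and the job is handed in when it is done.

Besides the shell and the picture viewer there is one more tool, called after "Emit:" as name(argument=value, ...), one argument or row to a line, values as JSON. move_arm: Moves the arm, as the interface text tells. Its arguments: {"type":"object","properties":{"deltas":{"type":"array","items":{"type":"object","properties":{"hand":{"type":"number"},"travel":{"type":"array","items":{"type":"number"}},"turn":{"type":"number"}}}},"newtons":{"type":"number"}},"required":["deltas"]}

```bash
ls; mkdir -p pics; python3 - <<'E'
from station import manip, read_camera, camera_params
import cv2,numpy as np
for n in("top","side"):
    p,d=read_camera(n); cv2.imwrite(f"pics/{n}0.png",cv2.cvtColor(p,cv2.COLOR_RGB2BGR)); np.save(f"{n}0.npy",d)
    c=camera_params(n); print(n,c)
    R=np.array(c["R"]);print("cam pos",-R.T@np.array(c["t"]))
s=manip.state();print(s)
E
```

```text
pics
top {'fx': 499.7103552780419, 'fy': 499.7103552780419, 'cx': 273.5105268785927, 'cy': 213.88567237818626, 'R': array([[-1.57525369e-02, -9.99875819e-01,  4.51298669e-04],
       [-9.94640261e-01,  1.56239209e-02, -1.02208824e-01],
       [ 1.02189080e-01, -2.05892809e-03, -9.94762863e-01]]), 't': array([-0.04639575,  0.55213541,  1.4583362 ])}
cam pos [ 0.39941922 -0.05201389  1.50715274]
side {'fx': 500.7343857706736, 'fy': 500.7343857706736, 'cx': 283.31180660791074, 'cy': 215.92933424763206, 'R': array([[-0.87894095, -0.4765869 ,  0.01810337],
       [-0.17544405,  0.28779838, -0.94148366],
       [ 0.44348866, -0.83068467, -0.33657212]]), 't': array([0.42354157, 0.18103909, 1.16796595])}
cam pos [-0.11394939  1.11996301  0.55588259]
{'time': 0.1, 'joint_positions': array([ 1.24278597,  0.53709425, -0.0044283 ,  1.53873672,  0.00260404,
        1.0673024 , -0.07121715]), 'qvel': array([ 0.00089116, -0.00111618, -0.00078427, -0.00195547, -0.00045334,
        0.00138446,  0.00048956]), 'effort': array([ 3.69730726e-03, -5.84567285e+01,  1.05262790e+00, -2.59773481e+01,
        1.27320332e-02,  4.62360884e-03,  8.20587928e-06]), 'ee_pos': array([ 0.16808578, -0.62734814,  0.24751295]), 'eef_rot': array([[ 9.65910646e-01,  2.58875180e-01, -5.14394913e-04],
       [ 2.58875662e-01, -9.65909571e-01,  1.44629806e-03],
       [-1.22448298e-04, -1.53015902e-03, -9.99998822e-01]]), 'wrist_force': array([ 0.20572095,  0.09040265, -0.28802226]), 'torque': array([-0.00949475,  0.00913216, -0.04771047]), 'finger_force': 0.0, 'width': 1.0011156089050253}
```

View pics/top0.png

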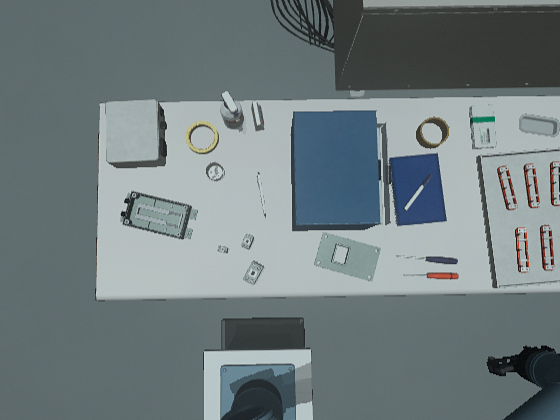

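View pics/side0.png

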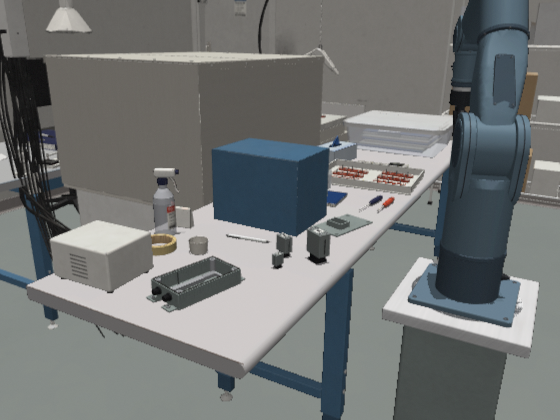

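The three relay look-alikes in the top picture are small (223,249), middle (248,241) and large (254,271). The middle-sized one at (248,241) fits. The box is at (158,215) with its glands to the left, so its +y points roughly to world +y. The cover is at (346,256) with its window on the left half. Next I'll confirm these in an enlarged crop and measure them.

```bash
cat > h.py <<'E'
import numpy as np,cv2
from station import manip, read_camera, camera_params
def cloud(n,d):
    c=camera_params(n);v,u=np.mgrid[0:420,0:560]
    P=np.stack([(u-c["cx"])/c["fx"]*d,(v-c["cy"])/c["fy"]*d,d],-1)
    W=(P-np.array(c["t"]))@np.array(c["R"]); W[d==0]=np.nan
    return W
def proj(n,X):
    c=camera_params(n);q=np.atleast_2d(X)@np.array(c["R"]).T+np.array(c["t"])
    return np.c_[c["fx"]*q[:,0]/q[:,2]+c["cx"],c["fy"]*q[:,1]/q[:,2]+c["cy"]]
def onplane(n,u,v,z):
    c=camera_params(n);R=np.array(c["R"]);o=-R.T@np.array(c["t"])
    r=np.array([(u-c["cx"])/c["fx"],(v-c["cy"])/c["fy"],1])@R
    return o+r*(z-o[2])/r[2]
E
python3 - <<'E'
from h import *
T=cloud("top",np.load("top0.npy"));S=cloud("side",np.load("side0.npy"))
def rect(n,W,box,z0,z1):
    x0,x1,y0,y1=box
    m=(W[...,0]>x0)&(W[...,0]<x1)&(W[...,1]>y0)&(W[...,1]<y1)&(W[...,2]>z0)&(W[...,2]<z1)
    if m.sum()<5: print(n,"few",m.sum());return
    p=W[m]; r=cv2.minAreaRect(p[:,:2].astype(np.float32)*1000)
    print(n,m.sum(),"c",np.round(r[0],1),"sz",np.round(r[1],1),"ang",round(r[2],1),"z",np.round(np.percentile(p[:,2],[5,50,95])*1000,1))
for name,u,v in(("box",158,215),("rel",248,241),("small",223,249),("big",254,271),("cover",360,258),("bench",200,270),("bench2",300,280)):
    print(name,np.round(T[v,u],4))
b=T[215,158];r=T[241,248];cv=T[256,346]
B=lambda q,h:(q[0]-h,q[0]+h,q[1]-h,q[1]+h)
for n,W in(("top",T),("side",S)):
    rect(n+" box rim",W,B(b,.14),.034,.046)
    rect(n+" rel top",W,B(r,.04),.052,.066)
    rect(n+" rel all",W,B(r,.04),.016,.07)
    rect(n+" big",W,B(T[271,254],.045),.05,.12)
    rect(n+" small",W,B(T[249,223],.03),.012,.12)
    rect(n+" collar",W,B(cv,.07),.015,.03)
    rect(n+" cover",W,B(cv,.13),.002,.008)
t=cv2.imread("pics/top0.png");s=cv2.imread("pics/side0.png")
a=cv2.resize(t[180:290,110:390],(800,314),interpolation=cv2.INTER_CUBIC)
e=cv2.resize(s[205:305,140:420],(800,286),interpolation=cv2.INTER_CUBIC)
cv2.imwrite("pics/crop1.png",np.vstack([a,e]))
E
```

```text
box [ 0.5565  0.2953 -0.0016]
rel [0.4703 0.0201 0.0601]
small [0.4491 0.0946 0.0397]
big [0.3841 0.0027 0.0879]
cover [ 0.4168 -0.3117  0.0068]
bench [ 0.3886  0.1683 -0.003 ]
bench2 [ 0.3541 -0.1314 -0.0037]
top box rim 404 c [555.9 294. ] sz [183.1 104.1] ang 75.5 z [34.6 38.5 43.1]
top rel top 107 c [472.   23.7] sz [23.6 39.6] ang 66.8 z [52.9 57.  61.1]
top rel all 124 c [472.   23.8] sz [24.  39.7] ang 67.1 z [43.3 56.4 61. ]
top big 257 c [380.1   7.1] sz [34.6 58.1] ang 60.4 z [77.6 83.  87.9]
top small 55 c [450.6  97.7] sz [27.3 15.6] ang 75.2 z [29.9 37.9 42.3]
top collar 91 c [ 430.1 -252.6] sz [44.7 58.1] ang 74.9 z [15.9 20.2 27.3]
top cover 1632 c [ 429.6 -268.9] sz [237.5 263.7] ang 1.4 z [2.2 3.9 7.2]
side box rim 643 c [595.9 313.9] sz [242.  186.1] ang 76.9 z [34.6 38.  40.9]
side rel top 81 c [466.3  25. ] sz [24.8 41.5] ang 72.8 z [52.9 57.7 59.8]
side rel all 267 c [466.3  24.1] sz [28.8 44.9] ang 64.6 z [19.1 41.9 59.1]
side big 390 c [377.    7.7] sz [38.9 64.6] ang 62.4 z [52.6 73.7 85.8]
side small 140 c [447.  97.] sz [32.  23.6] ang 73.1 z [14.2 28.9 39.8]
side collar 109 c [ 425.8 -253.1] sz [50.9 61. ] ang 73.9 z [15.5 20.  23.9]
side cover 663 c [ 413. -270.] sz [209.9 256.2] ang 0.0 z [2.2 4.4 7. ]
```

View pics/crop1.png

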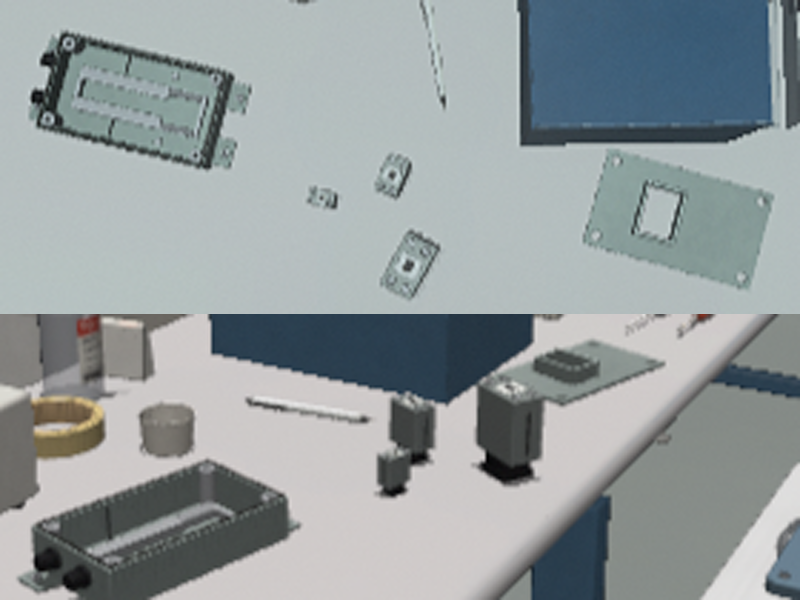

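The crop confirms it: the middle relay is at crop (394,175), between the small one at (322,197) and the big one at (410,265). Depth gives its top as 24x40 mm at z≈58, as specified. The box glands are at the left, and the bay is at the right (world -y) end. The cover's window sits toward world +y, so its axes already nearly match the box's.

```bash
cat >> h.py <<'E'
def plan(wps,s=None):
    """wps: x,y,z,phi(deg) world; each relative to previous; prints tool-axis units per call"""
    s=s or manip.state();p=s["ee_pos"];R=s["eef_rot"];ph=np.degrees(np.arctan2(R[1,0],R[0,0]))
    print("now",np.round(p,4),"phi",round(ph,2),"tilt",np.round(R[:,2],4))
    for w in wps:
        c,q=np.cos(np.radians(ph)),np.sin(np.radians(ph))
        d=np.array(w[:3])-p; t=np.array([c*d[0]+q*d[1],q*d[0]-c*d[1],-d[2]])/.15
        tu=-np.radians((w[3]-ph+180)%360-180)/.5
        print("->",w,"travel",np.round(t,3),"turn",round(tu,3))
        p=np.array(w[:3]);ph=w[3]
E
python3 - <<'E'
from h import *
T=cloud("top",np.load("top0.npy"))
for u,v in((300,220),(336,222),(375,220),(300,115)):print(np.round(T[v,u],3))
plan([(.29,-.53,.25,43),(.38,-.41,.25,71),(.42,-.28,.25,99),(.44,-.14,.25,127),(.471,.024,.20,157)])
E
```

```text
[ 0.514 -0.123  0.227]
[ 0.507 -0.215  0.23 ]
[ 0.511 -0.315  0.227]
[ 0.79  -0.128  0.232]
now [ 0.1681 -0.6273  0.2475] phi 15.0 tilt [-5.0e-04  1.4e-03 -1.0e+00]
-> (0.29, -0.53, 0.25, 43) travel [ 0.953 -0.416 -0.017] turn -0.977
-> (0.38, -0.41, 0.25, 71) travel [ 0.984 -0.176 -0.   ] turn -0.977
-> (0.42, -0.28, 0.25, 99) travel [ 0.906 -0.03  -0.   ] turn -0.977
-> (0.44, -0.14, 0.25, 127) travel [ 0.901  0.278 -0.   ] turn -0.977
-> (0.471, 0.024, 0.2, 157) travel [0.749 0.823 0.333] turn -1.047
```

```bash
python3 - <<'E'
from h import *
plan([(.28,-.53,.28,43),(.36,-.41,.31,71),(.39,-.28,.31,99),(.405,-.14,.31,127),(.45,-.01,.25,153)])
E
```

```text
now [ 0.1681 -0.6273  0.2475] phi 15.0 tilt [-5.0e-04  1.4e-03 -1.0e+00]
-> (0.28, -0.53, 0.28, 43) travel [ 0.889 -0.434 -0.217] turn -0.977
-> (0.36, -0.41, 0.31, 71) travel [ 0.936 -0.221 -0.2  ] turn -0.977
-> (0.39, -0.28, 0.31, 99) travel [ 0.885 -0.093 -0.   ] turn -0.977
-> (0.405, -0.14, 0.31, 127) travel [ 0.906  0.245 -0.   ] turn -0.977
-> (0.45, -0.01, 0.25, 153) travel [0.512 0.761 0.4  ] turn -0.908
```

Emit:
move_arm(
  deltas=[
    {"hand": 85,"travel": [0.3,-0.15,-0.08],"turn": -0.33},
    {"hand": 85,"travel": [0.6,-0.3,-0.15],"turn": -0.66},
    {"hand": 85,"travel": [0.89,-0.43,-0.22],"turn": -0.98},
  ],
)

```text
time: 0.48
ee_pos: [0.2815, -0.5295, 0.2813]
eef_rot: [[0.727, 0.687, -0.0], [0.687, -0.727, 0.001], [0.0, -0.001, -1.0]]
wrist_force: [1.6, -0.7, 0.4]
width: 0.993
finger_force: 0.0
```

Emit:
move_arm(
  deltas=[
    {"hand": 85,"travel": [0.31,-0.07,-0.07],"turn": -0.33},
    {"hand": 85,"travel": [0.62,-0.15,-0.14],"turn": -0.66},
    {"hand": 85,"travel": [0.94,-0.22,-0.2],"turn": -0.98},
  ],
)

```text
time: 0.85
ee_pos: [0.3614, -0.4092, 0.3114]
eef_rot: [[0.318, 0.948, -0.0], [0.948, -0.318, 0.0], [-0.0, -0.0, -1.0]]
wrist_force: [1.5, -0.2, 0.6]
width: 0.993
finger_force: 0.0
```

Emit:
move_arm(
  deltas=[
    {"hand": 80,"travel": [0.3,-0.03,0],"turn": -0.33},
    {"hand": 75,"travel": [0.6,-0.06,0],"turn": -0.66},
    {"hand": 70,"travel": [0.89,-0.09,0],"turn": -0.98},
  ],
)

```text
time: 1.23
ee_pos: [0.3913, -0.2782, 0.3111]
eef_rot: [[-0.166, 0.986, -0.0], [0.986, 0.166, 0.0], [0.0, -0.0, -1.0]]
wrist_force: [0.5, -0.1, 0.3]
width: 0.82
finger_force: 0.0
```

Emit:
move_arm(
  deltas=[
    {"hand": 60,"travel": [0.3,0.08,0],"turn": -0.33},
    {"hand": 50,"travel": [0.6,0.16,0],"turn": -0.66},
    {"hand": 50,"travel": [0.91,0.25,0],"turn": -0.98},
  ],
)

```text
time: 1.6
ee_pos: [0.4061, -0.1378, 0.3111]
eef_rot: [[-0.61, 0.793, -0.0], [0.793, 0.61, -0.0], [0.0, -0.0, -1.0]]
wrist_force: [0.5, -0.2, 0.3]
width: 0.59
finger_force: 0.0
```

```bash
python3 - <<'E'
from h import *
plan([(.45,-.01,.25,153),(.470,.024,.12,157),(.470,.024,.045,157)])
E
```

```text
now [ 0.4061 -0.1378  0.3111] phi 127.58 tilt [-4.e-04 -2.e-04 -1.e+00]
-> (0.45, -0.01, 0.25, 153) travel [0.496 0.751 0.407] turn -0.887
-> (0.47, 0.024, 0.12, 157) travel [-0.016  0.262  0.867] turn -0.14
-> (0.47, 0.024, 0.045, 157) travel [0.  0.  0.5] turn -0.0
```

Emit:
move_arm(
  deltas=[
    {"hand": 50,"travel": [0.17,0.25,0.14],"turn": -0.3},
    {"hand": 50,"travel": [0.34,0.5,0.28],"turn": -0.6},
    {"hand": 50,"travel": [0.5,0.75,0.41],"turn": -0.89},
  ],
)

```text
time: 1.98
ee_pos: [0.4504, -0.0102, 0.2491]
eef_rot: [[-0.891, 0.453, -0.0], [0.453, 0.891, -0.0], [-0.0, -0.0, -1.0]]
wrist_force: [-0.1, 0.2, 0.4]
width: 0.585
finger_force: 0.0
```

Emit:
move_arm(
  deltas=[
    {"hand": 50,"travel": [-0.01,0.13,0.3],"turn": -0.14},
    {"hand": 50,"travel": [-0.016,0.26,0.6],"turn": -0.14},
    {"hand": 50,"travel": [-0.016,0.26,0.87],"turn": -0.14},
    {"hand": 50,"travel": [-0.016,0.26,0.87],"turn": -0.14},
  ],
)

```text
time: 2.48
ee_pos: [0.468, 0.0223, 0.1171]
eef_rot: [[-0.92, 0.393, -0.006], [0.393, 0.92, 0.0], [0.006, -0.003, -1.0]]
wrist_force: [-0.7, -0.9, -0.3]
width: 0.586
finger_force: 0.0
```

```bash
python3 - <<'E'
from h import *
p,d=read_camera("side");q,e=read_camera("top")
g=lambda im,a,b,c,f:cv2.resize(im[a:b,c:f],(400,400),interpolation=cv2.INTER_CUBIC)
cv2.imwrite("pics/c2.png",np.hstack([g(p,190,290,230,330),g(q,190,290,200,300)])[...,::-1])
plan([(.470,.024,.045,157)])
E
```

```text
now [0.4707 0.0223 0.12  ] phi 156.81 tilt [ 1.e-04  0.e+00 -1.e+00]
-> (0.47, 0.024, 0.045, 157) travel [0.009 0.008 0.5  ] turn -0.007
```

View pics/c2.png

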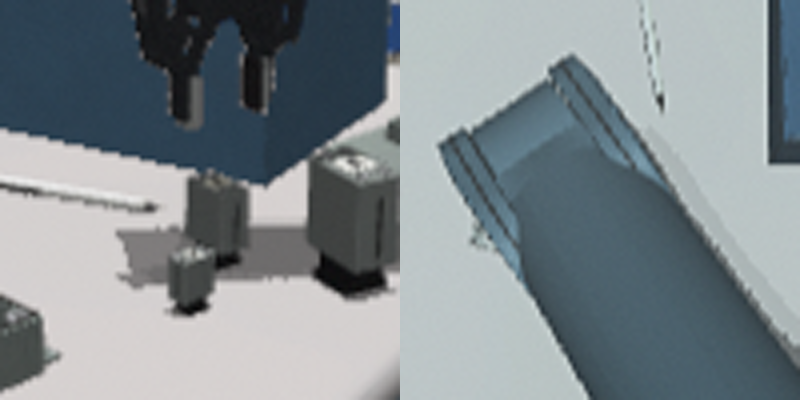

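The side crop shows the fingers (187 and 258, row ~100) on either side of the middle relay (188–245, row ~215), centred within a few mm. The arm hides the view from the top camera. I'll descend and grip.

Emit:
move_arm(
  deltas=[
    {"hand": 50,"travel": [0.01,0.01,0.17],"turn": 0},
    {"hand": 50,"travel": [0.01,0.01,0.34],"turn": 0},
    {"hand": 50,"travel": [0.01,0.01,0.5],"turn": 0},
    {"hand": 50,"travel": [0.01,0.01,0.5],"turn": 0},
    {"hand": 18,"travel": [0.01,0.01,0.5],"turn": 0},
    {"hand": 18,"travel": [0.01,0.01,0.5],"turn": 0},
    {"hand": 18,"travel": [0.01,0.01,0.5],"turn": 0},
    {"hand": 18,"travel": [0.01,0.01,0.5],"turn": 0},
  ],
  newtons=30,
)

```text
time: 3.58
ee_pos: [0.4709, 0.0242, 0.0459]
eef_rot: [[-0.919, 0.394, 0.003], [0.394, 0.919, -0.0], [-0.003, 0.001, -1.0]]
wrist_force: [-2.4, -1.0, 8.5]
width: 0.273
finger_force: 35.8
```

```bash
python3 - <<'E'
from h import *
s=manip.state();print(s["width"],s["finger_force"],s["wrist_force"])
# refine box pose: fit from top image w/ depth, using first images + side
import glob
t=cv2.imread("pics/top0.png");T=cloud("top",np.load("top0.npy"))
plan([(.470,.024,.045,157)])
# template fit: dark gasket/box rim outer outline vs bright bench: maximise gradient along projected outline of box rim z=.04
from scipy.optimize import minimize
def fit(n,im,x0,hx,hy,z,cy=0,sgn=1):
    g=cv2.cvtColor(im,cv2.COLOR_BGR2GRAY).astype(np.float32)
    def cost(x,off=1.2e-3):
        a=x[2];c,q=np.cos(a),np.sin(a);k=np.linspace(-.93,.93,60)
        tot=0
        for (ax,s) in((0,1),(0,-1),(1,1),(1,-1)):
            vals=[]
            for o in(-2.5e-3,2.5e-3):
                e=np.full(60,0.)
                l=np.c_[np.full(60,s*(hx+o)),k*hy] if ax==0 else np.c_[k*hx,np.full(60,s*(hy+o))]
                l[:,1]+=cy
                w=np.c_[x[0]+c*l[:,0]-q*l[:,1],x[1]+q*l[:,0]+c*l[:,1],np.full(60,z)]
                uv=proj(n,w).astype(np.float32)
                vals.append(cv2.remap(g,uv[:,0].reshape(-1,1),uv[:,1].reshape(-1,1),cv2.INTER_LINEAR).ravel())
            tot+=np.mean(np.clip(sgn*(vals[1]-vals[0]),-30,60))
        return -tot
    best=None
    for dx in(-3e-3,0,3e-3):
        for dy in(-3e-3,0,3e-3):
            r=minimize(cost,np.array(x0)+[dx,dy,0],method="Nelder-Mead",options=dict(initial_simplex=np.array(x0)+[[dx,dy,0],[dx+2e-3,dy,0],[dx,dy+2e-3,0],[dx,dy,.02]],xatol=1e-5,fatol=1e-3))
            if best is None or r.fun<best.fun:best=r
    return best.x,best.fun
for n in("top","side"):
    im=cv2.imread(f"pics/{n}0.png")
    x,f=fit(n,im,[.556,.294,np.radians(-14.5)],.052,.09,.04)
    print(n,"box",np.round(x[:2]*1000,1),np.degrees(x[2]),f)
    c=np.array([.430,-.2526]);
    x,f=fit(n,im,[.430,-.2526,np.radians(-15.1)],.052,.09,.004,cy=-.022)
    print(n,"collar via plate outline",np.round(x[:2]*1000,1),np.degrees(x[2]),f)
    x,f=fit(n,im,[.471,.024,np.radians(-23)],.020,.012,.058,sgn=1)
    print(n,"relay",np.round(x[:2]*1000,1),np.degrees(x[2]),f)
E
```

```text
0.2733403355328456 35.79476058483124 [-2.42355396 -1.04889735  8.48277573]
now [0.4709 0.0242 0.0459] phi 156.78 tilt [ 2.8e-03 -4.0e-04 -1.0e+00]
-> (0.47, 0.024, 0.045, 157) travel [ 0.005 -0.003  0.006] turn -0.008Traceback (most recent call last):
  File "<stdin>", line 33, in <module>
  File "<stdin>", line 28, in fit
    res = _minimize_neldermead(fun, x0, args, callback, bounds=bounds,
                               **options)
    fxr = func(xr)
    fx = function(np.copy(x), *(wrapper_args + args))
  File "<stdin>", line 21, in cost
  File "h.py", line 9, in proj
    c=camera_params(n);q=np.atleast_2d(X)@np.array(c["R"]).T+np.array(c["t"])
ValueError: time passes only in moves, steps and waits
```

```bash
cat > hh.py <<'E'
import functools, station
station.camera_params=functools.lru_cache(None)(station.camera_params)
from h import *
E
cat > fit.py <<'E'
from hh import *
from scipy.optimize import minimize
def fit(n,im,x0,hx,hy,z,cy=0,sgn=1):
    """outline fit of a rectangle; im BGR; returns x,y,yaw"""
    g=cv2.cvtColor(im,cv2.COLOR_BGR2GRAY).astype(np.float32);k=np.linspace(-.93,.93,60);O=np.ones(60)
    def cost(x):
        c,q=np.cos(x[2]),np.sin(x[2]);tot=0
        for ax in(0,1):
            for s in(1,-1):
                v=[]
                for o in(-2.5e-3,2.5e-3):
                    l=np.c_[O*s*(hx+o),k*hy+cy] if ax==0 else np.c_[k*hx,O*s*(hy+o)+cy]
                    uv=proj(n,np.c_[x[0]+c*l[:,0]-q*l[:,1],x[1]+q*l[:,0]+c*l[:,1],O*z]).astype(np.float32)
                    v.append(cv2.remap(g,uv[:,:1],uv[:,1:],cv2.INTER_LINEAR).ravel())
                tot+=np.mean(np.clip(sgn*(v[1]-v[0]),-30,60))
        return -tot
    best=None
    for dx in(-3e-3,0,3e-3):
        for dy in(-3e-3,0,3e-3):
            b=np.array(x0)+[dx,dy,0]
            r=minimize(cost,b,method="Nelder-Mead",options=dict(initial_simplex=b+np.array([[0,0,0],[2e-3,0,0],[0,2e-3,0],[0,0,.02]]),xatol=1e-5,fatol=1e-3))
            if best is None or r.fun<best.fun:best=r
    return best.x,best.fun
E
python3 - <<'E'
from fit import *
for n in("top","side"):
    im=cv2.imread(f"pics/{n}0.png")
    for nm,a in(("box",([.556,.294,np.radians(-14.5)],.052,.09,.04)),("collar(plate)",([.430,-.2526,np.radians(-15.1)],.052,.09,.004,-.022)),("relay",([.471,.024,np.radians(-23)],.020,.012,.058))):
        x,f=fit(n,im,*a); print(n,nm,np.round(x[:2]*1000,1),round(np.degrees(x[2]),2),round(f,1))
E
```

```text
top box [552.3 284.6] -14.41 -196.2
top collar(plate) [ 429.2 -251.7] -16.8 -139.9
top relay [469.5  21.4] -22.19 -140.1
side box [550.8 293.4] -14.45 -146.0
side collar(plate) [ 421.8 -247.1] -17.02 -87.3
side relay [456.4  46.3] 17.5 -145.0
```

```bash
python3 - <<'E'
from hh import *
a=np.radians(-14.5);c,q=np.cos(a),np.sin(a);o=np.array([.556,.294])
W=lambda x,y,z:[o[0]+c*x-q*y,o[1]+q*x+c*y,z]
pts=[W(sx*.041,sy*.079,.04) for sx in(-1,1) for sy in(-1,1)]+[W(sx*.052,sy*.09,.04) for sx in(-1,1) for sy in(-1,1)]+[W(sx*.01,y,.0155) for sx in(-1,1) for y in(-.03,.062)]
out=[]
for n,u0,v0,w,h in(("top",118,186,84,56),("side",150,254,96,54)):
    im=cv2.imread(f"pics/{n}0.png")[v0:v0+h,u0:u0+w];k=5.3
    b=cv2.resize(im,(480,297),interpolation=cv2.INTER_CUBIC)
    for p in proj(n,np.array(pts)):
        x=(p-[u0,v0]+.5)*[480/w,297/h];cv2.drawMarker(b,tuple(int(i) for i in np.round(x)),(0,0,255),cv2.MARKER_CROSS,7,1)
    out.append(b)
cv2.imwrite("pics/c3.png",np.vstack(out))
E
```

```text
(no output)
```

View pics/c3.png

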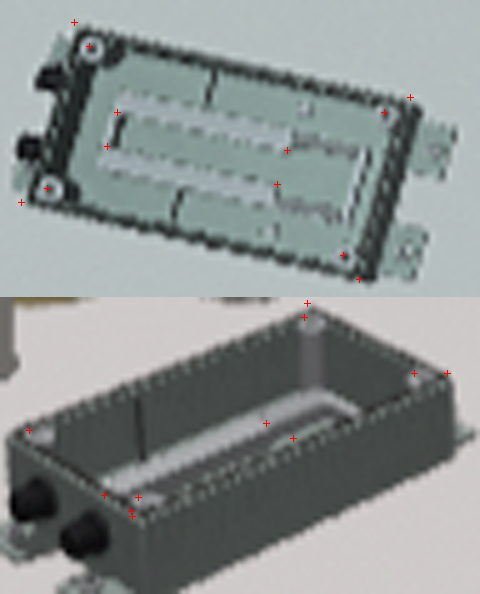

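The red crosses, drawn from the depth estimate, sit within about 2 crop px (1 mm) of the four bosses in the top view: (90,46), (47,188), (385,113) and (344,255). The side camera is about 7 mm off from the top one. The relay grip agrees with the top camera, so I'll trust that one. The box is at about (0.5553, 0.2932), yaw -14.45°. Next I'll carry the relay to the bay.

```bash
python3 - <<'E'
from hh import *
plan([(.471,.024,.12,157),(.505,.135,.14,161),(.542,.247,.11,165.55)])
E
```

```text
now [0.4709 0.0242 0.0459] phi 156.78 tilt [ 2.8e-03 -4.0e-04 -1.0e+00]
-> (0.471, 0.024, 0.12, 157) travel [-0.001 -0.001 -0.494] turn -0.008
-> (0.505, 0.135, 0.14, 161) travel [ 0.08   0.77  -0.133] turn -0.14
-> (0.542, 0.247, 0.11, 165.55) travel [0.01  0.786 0.2  ] turn -0.159
```

Emit:
move_arm(
  deltas=[
    {"hand": 18,"travel": [0,0,-0.15],"turn": 0},
    {"hand": 18,"travel": [0,0,-0.35],"turn": 0},
    {"hand": 18,"travel": [0,0,-0.5],"turn": 0},
    {"hand": 18,"travel": [0,0,-0.5],"turn": 0},
  ],
  newtons=35,
)

```text
time: 4.08
ee_pos: [0.471, 0.0242, 0.1212]
eef_rot: [[-0.919, 0.394, 0.004], [0.394, 0.919, -0.0], [-0.004, 0.001, -1.0]]
wrist_force: [-0.3, -0.3, -1.0]
width: 0.274
finger_force: 34.7
```

Emit:
move_arm(
  deltas=[
    {"hand": 18,"travel": [0.03,0.2,-0.13],"turn": -0.05},
    {"hand": 18,"travel": [0.05,0.5,-0.13],"turn": -0.1},
    {"hand": 18,"travel": [0.08,0.77,-0.13],"turn": -0.14},
  ],
)

```text
time: 4.45
ee_pos: [0.5044, 0.1361, 0.1385]
eef_rot: [[-0.945, 0.329, 0.0], [0.329, 0.945, -0.0], [-0.0, -0.0, -1.0]]
wrist_force: [0.2, 0.3, -0.5]
width: 0.274
finger_force: 34.7
```

Emit:
move_arm(
  deltas=[
    {"hand": 18,"travel": [0.0,0.3,0],"turn": -0.05},
    {"hand": 18,"travel": [0.01,0.6,0],"turn": -0.1},
    {"hand": 18,"travel": [0.01,0.78,0.1],"turn": -0.16},
    {"hand": 18,"travel": [0.01,0.78,0.2],"turn": -0.16},
    {"hand": 18,"travel": [0.01,0.78,0.2],"turn": -0.16},
  ],
)

```text
time: 5.08
ee_pos: [0.5398, 0.2444, 0.1067]
eef_rot: [[-0.968, 0.253, -0.003], [0.253, 0.968, -0.003], [0.003, -0.004, -1.0]]
wrist_force: [1.0, -0.7, -1.1]
width: 0.276
finger_force: 34.8
```

```bash
python3 - <<'E'
from hh import *
p,d=read_camera("side");q,e=read_camera("top")
cv2.imwrite("pics/side4.png",p[...,::-1]);np.save("s4.npy",d)
plan([(.542,.247,.073,165.55),(.542,.247,.0525,165.55)])
W=cloud("side",d);u=proj("side",[.542,.247,.11]);print(u)
g=cv2.resize(p[190:310,140:260],(600,600),interpolation=cv2.INTER_CUBIC)[...,::-1]
cv2.imwrite("pics/c4.png",g)
E
```

```text
now [0.5409 0.2446 0.1084] phi 165.32 tilt [-8.0e-04 -1.4e-03 -1.0e+00]
-> (0.542, 0.247, 0.073, 165.55) travel [-0.003  0.017  0.236] turn -0.008
-> (0.542, 0.247, 0.0525, 165.55) travel [0.    0.    0.137] turn -0.0
[[210.92840242 238.88978206]]
```

View pics/c4.png

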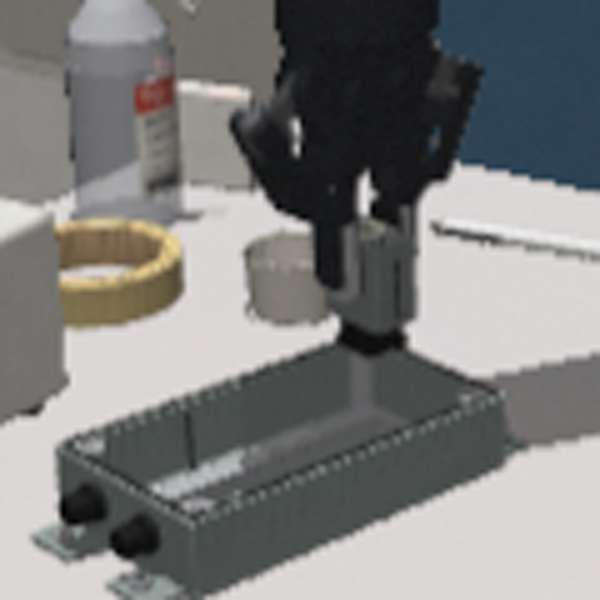

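The side crop shows the relay upright in the grip, with its foot at (372,340) above the box interior at the bay end. I'll check that position against the side-camera projection and go down in steps, watching the force.

```bash
python3 - <<'E'
from hh import *
s=np.array([-.007,.0055,0])
print("foot pred", proj("side",np.array([.5421,.2443,.065])+s), "seen 214.4,258")
print("threads side pred w/ offset",[(proj("side",np.array([.5553+.968*x+.2495*y,.2932-.2495*x+.968*y,.04])+s)[0]-[140,190])*5 for x in(-.041,.041) for y in(-.079,.079)])
plan([(.542,.247,.067,165.55),(.542,.247,.057,165.55)])
E
```

```text
foot pred [[213.19656403 257.59901817]] seen 214.4,258
threads side pred w/ offset [array([469.56329558, 394.21518799]), array([192.29418625, 508.26065695]), array([357.91991536, 342.67374912]), array([ 82.6496749, 446.3699784])]
now [0.5409 0.2446 0.1084] phi 165.32 tilt [-8.0e-04 -1.4e-03 -1.0e+00]
-> (0.542, 0.247, 0.067, 165.55) travel [-0.003  0.017  0.276] turn -0.008
-> (0.542, 0.247, 0.057, 165.55) travel [0.    0.    0.067] turn -0.0
```

Emit:
move_arm(
  deltas=[
    {"hand": 18,"travel": [-0.003,0.017,0.0],"turn": -0.008},
    {"hand": 18,"travel": [-0.003,0.017,0.1],"turn": -0.008},
    {"hand": 18,"travel": [-0.003,0.017,0.2],"turn": -0.008},
    {"hand": 18,"travel": [-0.003,0.017,0.27],"turn": -0.008},
    {"hand": 18,"travel": [-0.003,0.017,0.28],"turn": -0.008},
    {"hand": 18,"travel": [-0.003,0.017,0.28],"turn": -0.008},
  ],
)

```text
time: 5.92
ee_pos: [0.5422, 0.2487, 0.0667]
eef_rot: [[-0.969, 0.248, -0.0], [0.248, 0.969, 0.0], [0.0, 0.0, -1.0]]
wrist_force: [0.0, -0.2, -1.3]
width: 0.274
finger_force: 34.8
```

Emit:
move_arm(
  deltas=[
    {"hand": 18,"travel": [0,0,0.02],"turn": 0},
    {"hand": 18,"travel": [0,0,0.04],"turn": 0},
    {"hand": 18,"travel": [0,0,0.055],"turn": 0},
    {"hand": 18,"travel": [0,0,0.055],"turn": 0},
  ],
)

```text
time: 6.42
ee_pos: [0.5421, 0.2485, 0.0584]
eef_rot: [[-0.969, 0.248, -0.0], [0.248, 0.969, -0.0], [0.0, -0.0, -1.0]]
wrist_force: [-0.6, -0.5, -0.1]
width: 0.275
finger_force: 34.8
```

Emit:
move_arm(
  deltas=[
    {"hand": 18,"travel": [0,-0.005,0.01],"turn": 0},
    {"hand": 18,"travel": [0,-0.01,0.02],"turn": 0},
    {"hand": 18,"travel": [0,-0.01,0.03],"turn": 0},
    {"hand": 18,"travel": [0,-0.01,0.03],"turn": 0},
  ],
)

```text
time: 6.92
ee_pos: [0.5417, 0.247, 0.0539]
eef_rot: [[-0.969, 0.248, -0.0], [0.248, 0.969, -0.0], [0.0, -0.0, -1.0]]
wrist_force: [0.0, 0.7, -1.7]
width: 0.274
finger_force: 34.8
```

Emit:
move_arm(
  deltas=[
    {"hand": 18,"travel": [0,0,0.01],"turn": 0},
    {"hand": 18,"travel": [0,0,0.018],"turn": 0},
    {"hand": 18,"travel": [0,0,0.018],"turn": 0},
    {"hand": 18,"travel": [0,0,0.018],"turn": 0},
  ],
)

```text
time: 7.42
ee_pos: [0.5418, 0.2471, 0.0513]
eef_rot: [[-0.969, 0.248, -0.0], [0.248, 0.969, -0.0], [0.0, -0.0, -1.0]]
wrist_force: [0.2, 0.3, -0.0]
width: 0.273
finger_force: 34.8
```

Emit:
move_arm(
  deltas=[
    {"hand": 18,"travel": [0,0.02,0],"turn": 0},
    {"hand": 18,"travel": [0,0.05,0],"turn": 0},
    {"hand": 18,"travel": [0,0.08,0],"turn": 0},
    {"hand": 18,"travel": [0,0.11,0],"turn": 0},
    {"hand": 18,"travel": [0,0.14,0],"turn": 0},
    {"hand": 18,"travel": [0,0.17,0],"turn": 0},
    {"hand": 18,"travel": [0,0.2,0],"turn": 0},
    {"hand": 18,"travel": [0,0.2,0],"turn": 0},
  ],
)

```text
time: 8.43
ee_pos: [0.5492, 0.2767, 0.0514]
eef_rot: [[-0.969, 0.248, 0.0], [0.248, 0.969, 0.0], [0.0, 0.0, -1.0]]
wrist_force: [0.7, 0.6, -0.6]
width: 0.275
finger_force: 34.8
```

Emit:
move_arm(
  deltas=[
    {"hand": 18,"travel": [0,0.04,0],"turn": 0},
    {"hand": 18,"travel": [-0.001,0.08,0],"turn": 0},
    {"hand": 18,"travel": [-0.002,0.12,0],"turn": 0},
    {"hand": 18,"travel": [-0.003,0.16,0],"turn": 0},
    {"hand": 18,"travel": [-0.003,0.2,0],"turn": 0},
    {"hand": 18,"travel": [-0.003,0.24,0],"turn": 0},
    {"hand": 18,"travel": [-0.003,0.263,0],"turn": 0},
    {"hand": 18,"travel": [-0.003,0.263,0],"turn": 0},
  ],
)

```text
time: 9.43
ee_pos: [0.5594, 0.3145, 0.0513]
eef_rot: [[-0.969, 0.248, -0.0], [0.248, 0.969, 0.0], [0.0, 0.0, -1.0]]
wrist_force: [-1.1, -0.3, -1.5]
width: 0.279
finger_force: 34.8
```

```bash
python3 - <<'E'
from hh import *
s=manip.state();print(s["wrist_force"]);plan([(.5596,.3148,.0513,165.55)])
p,d=read_camera("side")
cv2.imwrite("pics/c5.png",cv2.resize(p[220:310,140:260],(800,600),interpolation=cv2.INTER_CUBIC)[...,::-1])
E
```

```text
[-1.06688992 -0.27457113 -1.45542972]
now [0.5594 0.3145 0.0513] phi 165.65 tilt [-0.e+00  2.e-04 -1.e+00]
-> (0.5596, 0.3148, 0.0513, 165.55) travel [-0.001  0.002  0.   ] turn 0.003
```

View pics/c5.png

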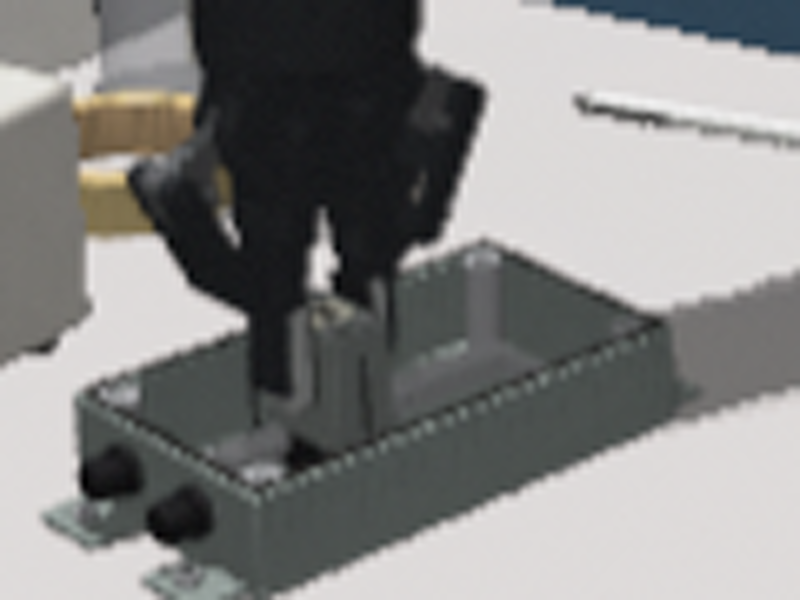

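The relay is upright in the rail with its foot under the lips, and no unusual force shows. I'll lower it the last millimetre, release it, rise and look.

Emit:
move_arm(
  deltas=[
    {"hand": 18,"travel": [-0.001,0.002,0.004],"turn": 0},
    {"hand": 18,"travel": [-0.001,0.002,0.008],"turn": 0},
    {"hand": 18,"travel": [-0.001,0.002,0.008],"turn": 0},
    {"hand": 30,"travel": [-0.001,0.002,0.008],"turn": 0},
    {"hand": 42,"travel": [-0.001,0.002,0.008],"turn": 0},
    {"hand": 42,"travel": [-0.001,0.002,0.008],"turn": 0},
    {"hand": 42,"travel": [-0.001,0.002,0.008],"turn": 0},
  ],
)

```text
time: 10.35
ee_pos: [0.5597, 0.3145, 0.0502]
eef_rot: [[-0.969, 0.248, 0.0], [0.248, 0.969, 0.0], [-0.0, 0.0, -1.0]]
wrist_force: [-0.8, -0.2, 0.5]
width: 0.492
finger_force: 0.0
```

Emit:
move_arm(
  deltas=[
    {"hand": 42,"travel": [0,0,-0.08],"turn": 0},
    {"hand": 42,"travel": [0,0,-0.2],"turn": 0},
    {"hand": 42,"travel": [0,0,-0.5],"turn": 0},
    {"hand": 42,"travel": [0,0,-0.8],"turn": 0},
    {"hand": 42,"travel": [0,0,-0.95],"turn": 0},
  ],
)

```text
time: 10.98
ee_pos: [0.5606, 0.3155, 0.1966]
eef_rot: [[-0.969, 0.248, 0.004], [0.248, 0.969, 0.003], [-0.003, 0.003, -1.0]]
wrist_force: [-0.1, -0.2, 0.3]
width: 0.492
finger_force: 0.0
```

```bash
python3 - <<'E'
from hh import *
plan([(.50,.19,.25,165.5),(.45,.07,.25,165),(.415,-.07,.25,164.5),(.415,-.19,.25,164),(.430,-.252,.12,164.5)])
E
```

```text
now [0.5606 0.3155 0.1966] phi 165.64 tilt [ 0.004   0.0025 -1.    ]
-> (0.5, 0.19, 0.25, 165.5) travel [ 0.184 -0.911 -0.356] turn 0.005
-> (0.45, 0.07, 0.25, 165) travel [ 0.122 -0.858 -0.   ] turn 0.017
-> (0.415, -0.07, 0.25, 164.5) travel [-0.016 -0.962 -0.   ] turn 0.017
-> (0.415, -0.19, 0.25, 164) travel [-0.214 -0.771 -0.   ] turn 0.017
-> (0.43, -0.252, 0.12, 164.5) travel [-0.21  -0.37   0.867] turn -0.017
```

Emit:
move_arm(
  deltas=[
    {"hand": 42,"travel": [0.06,-0.3,-0.12],"turn": 0},
    {"hand": 42,"travel": [0.12,-0.6,-0.24],"turn": 0},
    {"hand": 42,"travel": [0.18,-0.91,-0.36],"turn": 0},
  ],
)

```text
time: 11.35
ee_pos: [0.4988, 0.1876, 0.2472]
eef_rot: [[-0.969, 0.248, -0.0], [0.248, 0.969, -0.001], [0.0, -0.001, -1.0]]
wrist_force: [1.0, -0.1, 0.3]
width: 0.492
finger_force: 0.0
```

Emit:
move_arm(
  deltas=[
    {"hand": 55,"travel": [0.04,-0.29,0],"turn": 0},
    {"hand": 65,"travel": [0.08,-0.57,0],"turn": 0},
    {"hand": 65,"travel": [0.12,-0.86,0],"turn": 0.017},
  ],
)

```text
time: 11.72
ee_pos: [0.4494, 0.0671, 0.2468]
eef_rot: [[-0.967, 0.256, -0.0], [0.256, 0.967, -0.001], [-0.0, -0.001, -1.0]]
wrist_force: [0.4, 0.2, 0.1]
width: 0.761
finger_force: 0.0
```

Emit:
move_arm(
  deltas=[
    {"hand": 65,"travel": [0,-0.3,0],"turn": 0},
    {"hand": 65,"travel": [0,-0.6,0],"turn": 0},
    {"hand": 65,"travel": [-0.02,-0.96,0],"turn": 0.017},
  ],
)

```text
time: 12.1
ee_pos: [0.4156, -0.0725, 0.247]
eef_rot: [[-0.965, 0.263, 0.0], [0.263, 0.965, -0.0], [-0.0, -0.0, -1.0]]
wrist_force: [0.2, -1.2, 0.0]
width: 0.761
finger_force: 0.0
```

```bash
python3 - <<'E'
from hh import *
out=[]
a=np.radians(-14.45);c,q=np.cos(a),np.sin(a);o=np.array([.5553,.2932])
W=lambda x,y,z:[o[0]+c*x-q*y,o[1]+q*x+c*y,z]
pts=[W(sx*.02,.022+sy*.012,.062) for sx in(-1,1) for sy in(-1,1)]+[W(sx*.041,sy*.079,.038) for sx in(-1,1) for sy in(-1,1)]
for n,u0,v0,w,h in(("top",118,186,84,56),("side",150,250,96,56)):
    p,d=read_camera(n);cv2.imwrite(f"pics/{n}6.png",p[...,::-1]);np.save(f"{n}6.npy",d)
    b=cv2.resize(p[v0:v0+h,u0:u0+w],(480,300),interpolation=cv2.INTER_CUBIC)[...,::-1].copy()
    off=np.array([0,0,0]) if n=="top" else np.array([-.007,.0055,0])
    for x in proj(n,np.array(pts)+off):
        x=(x-[u0,v0]+.5)*[480/w,300/h];cv2.drawMarker(b,tuple(int(i) for i in np.round(x)),(0,0,255),cv2.MARKER_CROSS,7,1)
    out.append(b)
    X=cloud(n,d)-off;m=(abs(X[...,0]-.5608)<.045)&(abs(X[...,1]-.3145)<.045)&(X[...,2]>.054)&(X[...,2]<.072)
    r=cv2.minAreaRect(X[m][:,:2].astype(np.float32)*1000);print(n,r,m.sum())
cv2.imwrite("pics/c6.png",np.vstack(out))
plan([(.415,-.19,.25,164),(.430,-.252,.12,164.5)])
E
```

```text
top ((560.2747192382812, 313.8570861816406), (24.714698791503906, 39.168758392333984), 75.62493133544922) 120
side ((563.6676635742188, 308.3007507324219), (25.648731231689453, 44.61905288696289), 76.40543365478516) 134
now [ 0.4143 -0.0772  0.2463] phi 164.15 tilt [-0.0022 -0.0027 -1.    ]
-> (0.415, -0.19, 0.25, 164) travel [-0.21  -0.722 -0.024] turn 0.005
-> (0.43, -0.252, 0.12, 164.5) travel [-0.21  -0.37   0.867] turn -0.017
```

View pics/c6.png

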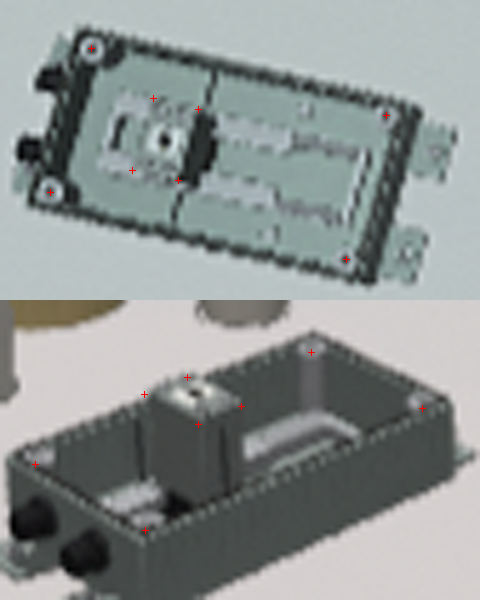

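The top view shows the relay 0.7 mm from the mark, in line with both ends of the engraved line at (213,70) and (179,210). The thread crosses sit exactly on the bosses. Next I'll refine the cover pose from its holes.

```bash
python3 - <<'E'
from hh import *
g=cv2.cvtColor(cv2.imread("pics/top0.png"),cv2.COLOR_BGR2GRAY).astype(float)
a=np.radians(-16);c,q=np.cos(a),np.sin(a);col=np.array([.4297,-.2522])
L=np.array([(sx*.041,sy*.079-.022) for sx in(-1,1) for sy in(-1,1)])
P=[]
for l in L:
    w=[col[0]+c*l[0]-q*l[1],col[1]+q*l[0]+c*l[1],.002]
    u,v=proj("top",w)[0];iu,iv=int(round(u)),int(round(v))
    s=g[iv-3:iv+4,iu-3:iu+4];b=np.median(s);wt=np.clip(s-b-8,0,None)
    V,U=np.mgrid[iv-3:iv+4,iu-3:iu+4];cu,cv_=(U*wt).sum()/wt.sum(),(V*wt).sum()/wt.sum()
    P.append(onplane("top",cu,cv_,.002)[:2]);print(np.round([u,v,cu,cv_],2),s.max(),b)
P=np.array(P);A,B=L-L.mean(0),P-P.mean(0);H=A.T@B;th=np.arctan2(H[0,1]-H[1,0],H[0,0]+H[1,1])
R=np.array([[np.cos(th),-np.sin(th)],[np.sin(th),np.cos(th)]]);t=P.mean(0)-R@L.mean(0)
print("yaw",np.degrees(th),"collar",t*1000,"res mm",np.round((P-(L@R.T+t))*1000,1))
# same for threads in box (bosses): bright ring w/ dark centre skip
plan([(.415,-.19,.25,164),(t[0],t[1],.12,np.degrees(th)+180)])
E
```

```text
[369.11 276.14 368.77 276.62] 191.0 148.0
[317.97 262.32 317.86 262.32] 193.0 153.0
[375.7  249.61 376.07 249.79] 194.0 145.0
[324.81 235.93 325.34 235.83] 194.0 156.0
yaw -16.625371719026457 collar [ 429.50975752 -252.58929997] res mm [[-0.3  0.7]
 [-0.5  0.5]
 [ 0.8 -0.6]
 [-0.  -0.6]]
now [ 0.4143 -0.0772  0.2463] phi 164.15 tilt [-0.0022 -0.0027 -1.    ]
-> (0.415, -0.19, 0.25, 164) travel [-0.21  -0.722 -0.024] turn 0.005
-> (np.float64(0.42950975752434467), np.float64(-0.2525892999670147), 0.12, np.float64(163.37462828097355)) travel [-0.208 -0.374  0.867] turn 0.022
```

Emit:
move_arm(
  deltas=[
    {"hand": 58,"travel": [-0.07,-0.24,0],"turn": 0.01},
    {"hand": 58,"travel": [-0.14,-0.48,0],"turn": 0.01},
    {"hand": 58,"travel": [-0.21,-0.73,0],"turn": 0.01},
    {"hand": 58,"travel": [-0.21,-0.73,0],"turn": 0.01},
  ],
)

```text
time: 12.7
ee_pos: [0.4173, -0.1877, 0.2466]
eef_rot: [[-0.962, 0.274, -0.0], [0.274, 0.962, -0.0], [0.0, -0.0, -1.0]]
wrist_force: [-0.4, 1.0, -1.7]
width: 0.676
finger_force: 0.0
```

Emit:
move_arm(
  deltas=[
    {"hand": 54,"travel": [-0.1,-0.2,0.2],"turn": 0.01},
    {"hand": 54,"travel": [-0.21,-0.37,0.5],"turn": 0.02},
    {"hand": 54,"travel": [-0.21,-0.37,0.87],"turn": 0.02},
    {"hand": 54,"travel": [-0.21,-0.37,0.95],"turn": 0.02},
    {"hand": 54,"travel": [-0.21,-0.37,0.95],"turn": 0.02},
    {"hand": 54,"travel": [-0.21,-0.37,0.95],"turn": 0.02},
  ],
)

```text
time: 13.45
ee_pos: [0.4345, -0.2474, 0.1062]
eef_rot: [[-0.961, 0.278, 0.003], [0.278, 0.961, -0.002], [-0.003, -0.001, -1.0]]
wrist_force: [-0.8, 0.1, 0.8]
width: 0.632
finger_force: 0.0
```

```bash
python3 - <<'E'
from hh import *
print(manip.state()["width"]);plan([(.4296,-.2525,.06,163.5),(.4296,-.2525,.024,163.5)])
E
```

```text
0.6317052467620794
now [ 0.4345 -0.2474  0.1062] phi 163.85 tilt [ 0.003  -0.0016 -1.    ]
-> (0.4296, -0.2525, 0.06, 163.5) travel [ 0.022 -0.042  0.308] turn 0.012
-> (0.4296, -0.2525, 0.024, 163.5) travel [0.   0.   0.24] turn -0.0
```

Emit:
move_arm(
  deltas=[
    {"hand": 54,"travel": [0.02,-0.04,0.1],"turn": 0.01},
    {"hand": 54,"travel": [0.02,-0.04,0.25],"turn": 0.01},
    {"hand": 54,"travel": [0.02,-0.04,0.35],"turn": 0.01},
    {"hand": 54,"travel": [0.02,-0.04,0.35],"turn": 0.01},
    {"hand": 54,"travel": [0.02,-0.04,0.35],"turn": 0.01},
  ],
)

```text
time: 14.08
ee_pos: [0.4288, -0.2524, 0.052]
eef_rot: [[-0.959, 0.284, 0.001], [0.284, 0.959, -0.0], [-0.001, -0.0, -1.0]]
wrist_force: [0.1, -0.5, 0.7]
width: 0.63
finger_force: 0.0
```

```bash
python3 - <<'E'
from hh import *
plan([(.4296,-.2525,.024,163.4)])
p,d=read_camera("side");cv2.imwrite("pics/side7.png",p[...,::-1])
c=proj("side",[.4296-.007,-.247,.022])[0].astype(int);print(c)
cv2.imwrite("pics/c7.png",cv2.resize(p[c[1]-40:c[1]+35,c[0]-50:c[0]+50],(800,600),interpolation=cv2.INTER_CUBIC)[...,::-1])
E
```

```text
now [ 0.4288 -0.2524  0.052 ] phi 163.51 tilt [ 6.e-04 -3.e-04 -1.e+00]
-> (0.4296, -0.2525, 0.024, 163.4) travel [-0.005  0.001  0.187] turn 0.004
[338 220]
```

View pics/c7.png

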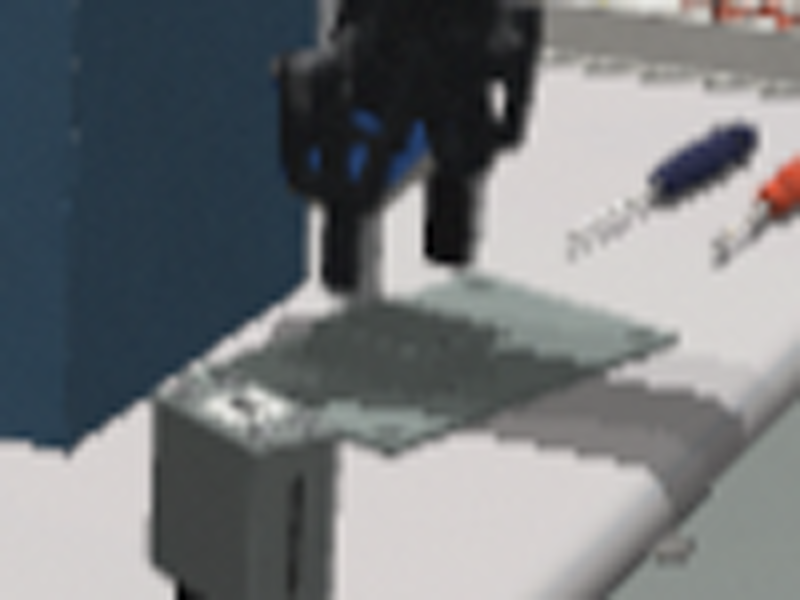

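The fingers at (340,290) and (448,262) straddle the collar at about (390,320). I'll descend with force checks.

Emit:
move_arm(
  deltas=[
    {"hand": 54,"travel": [-0.003,0,0.06],"turn": 0},
    {"hand": 54,"travel": [-0.005,0,0.12],"turn": 0},
    {"hand": 54,"travel": [-0.005,0,0.17],"turn": 0},
    {"hand": 54,"travel": [-0.005,0,0.18],"turn": 0},
    {"hand": 54,"travel": [-0.005,0,0.18],"turn": 0},
  ],
)

```text
time: 14.75
ee_pos: [0.4292, -0.2524, 0.0245]
eef_rot: [[-0.959, 0.284, -0.0], [0.284, 0.959, 0.0], [0.0, 0.0, -1.0]]
wrist_force: [0.3, 0.5, 0.7]
width: 0.633
finger_force: 0.0
```

Emit:
move_arm(
  deltas=[
    {"hand": 54,"travel": [0,0,0.01],"turn": 0},
    {"hand": 36,"travel": [0,0,0.01],"turn": 0},
    {"hand": 36,"travel": [0,0,0.01],"turn": 0},
    {"hand": 36,"travel": [0,0,0.01],"turn": 0},
    {"hand": 36,"travel": [0,0,0.01],"turn": 0},
    {"hand": 36,"travel": [0,0,0.01],"turn": 0},
  ],
  newtons=50,
)

```text
time: 15.5
ee_pos: [0.4293, -0.2527, 0.0235]
eef_rot: [[-0.959, 0.284, 0.0], [0.284, 0.959, -0.0], [-0.0, -0.0, -1.0]]
wrist_force: [-0.7, 0.5, 6.0]
width: 0.501
finger_force: 51.7
```

Emit:
move_arm(
  deltas=[
    {"hand": 36,"travel": [0,0,-0.05],"turn": 0},
    {"hand": 36,"travel": [0,0,-0.15],"turn": 0},
    {"hand": 36,"travel": [0,0,-0.3],"turn": 0},
    {"hand": 36,"travel": [0,0,-0.5],"turn": 0},
    {"hand": 36,"travel": [0,0,-0.75],"turn": 0},
    {"hand": 36,"travel": [0,0,-0.95],"turn": 0},
    {"hand": 36,"travel": [0,0,-1.0],"turn": 0},
  ],
  newtons=60,
)

```text
time: 16.38
ee_pos: [0.4301, -0.253, 0.1753]
eef_rot: [[-0.959, 0.284, 0.003], [0.284, 0.959, -0.002], [-0.004, -0.001, -1.0]]
wrist_force: [0.1, 0.5, -1.9]
width: 0.496
finger_force: 62.5
```

```bash
python3 - <<'E'
from hh import *
s=manip.state();print(s["width"],s["wrist_force"],s["torque"])
plan([(.415,-.15,.2,164),(.425,-.02,.2,164.5),(.48,.11,.2,165),(.535,.23,.18,165.5),(.56,.315,.12,165.5)])
T=cloud("top",np.load("top0.npy"));m=(T[...,1]>.2)&(T[...,1]<.5)&(T[...,0]>.58)&(T[...,2]>.06);print(np.nanmin(T[m],0),np.nanmax(T[m],0))
E
```

```text
0.49612013520549353 [ 0.09791476  0.45979308 -1.88552701] [ 0.01682888 -0.00174152  0.04729645]
now [ 0.4301 -0.253   0.1753] phi 163.51 tilt [ 0.0031 -0.0021 -1.    ]
-> (0.415, -0.15, 0.2, 164) travel [ 0.291  0.63  -0.165] turn -0.017
-> (0.425, -0.02, 0.2, 164.5) travel [ 0.175  0.851 -0.   ] turn -0.017
-> (0.48, 0.11, 0.2, 165) travel [-0.122  0.933 -0.   ] turn -0.017
-> (0.535, 0.23, 0.18, 165.5) travel [-0.147  0.868  0.133] turn -0.017
-> (0.56, 0.315, 0.12, 165.5) travel [-0.019  0.59   0.4  ] turn -0.0
[0.69824407 0.25749477 0.06000554] [0.88483218 0.42821824 0.11751869]
```

Emit:
move_arm(
  deltas=[
    {"hand": 36,"travel": [0.1,0.1,-0.1],"turn": 0},
    {"hand": 36,"travel": [0.2,0.25,-0.17],"turn": 0},
    {"hand": 36,"travel": [0.29,0.45,-0.17],"turn": -0.01},
    {"hand": 36,"travel": [0.29,0.63,-0.17],"turn": -0.017},
  ],
)

```text
time: 16.88
ee_pos: [0.4127, -0.1485, 0.198]
eef_rot: [[-0.961, 0.276, -0.002], [0.276, 0.961, 0.0], [0.002, -0.001, -1.0]]
wrist_force: [0.2, -0.3, -2.0]
width: 0.5
finger_force: 62.4
```

Emit:
move_arm(
  deltas=[
    {"hand": 36,"travel": [0.05,0.22,0],"turn": 0},
    {"hand": 36,"travel": [0.1,0.44,0],"turn": 0},
    {"hand": 36,"travel": [0.14,0.65,0],"turn": -0.01},
    {"hand": 36,"travel": [0.17,0.85,0],"turn": -0.017},
  ],
)

```text
time: 17.38
ee_pos: [0.4241, -0.0189, 0.198]
eef_rot: [[-0.964, 0.267, -0.001], [0.267, 0.964, 0.0], [0.001, -0.0, -1.0]]
wrist_force: [-0.2, 0.3, -1.5]
width: 0.5
finger_force: 62.4
```

Emit:
move_arm(
  deltas=[
    {"hand": 36,"travel": [-0.03,0.23,0],"turn": 0},
    {"hand": 36,"travel": [-0.06,0.46,0],"turn": 0},
    {"hand": 36,"travel": [-0.09,0.7,0],"turn": -0.01},
    {"hand": 36,"travel": [-0.12,0.93,0],"turn": -0.017},
  ],
)

```text
time: 17.88
ee_pos: [0.4793, 0.1105, 0.1978]
eef_rot: [[-0.966, 0.259, -0.001], [0.259, 0.966, -0.0], [0.001, -0.001, -1.0]]
wrist_force: [0.5, -0.6, -2.0]
width: 0.5
finger_force: 62.4
```

Emit:
move_arm(
  deltas=[
    {"hand": 36,"travel": [-0.04,0.23,0],"turn": 0},
    {"hand": 36,"travel": [-0.08,0.45,0.03],"turn": 0},
    {"hand": 36,"travel": [-0.12,0.68,0.08],"turn": -0.01},
    {"hand": 36,"travel": [-0.15,0.87,0.13],"turn": -0.017},
    {"hand": 36,"travel": [-0.15,0.87,0.13],"turn": -0.017},
  ],
)

```text
time: 18.5
ee_pos: [0.5342, 0.2321, 0.1778]
eef_rot: [[-0.969, 0.248, -0.002], [0.248, 0.969, 0.001], [0.002, 0.001, -1.0]]
wrist_force: [-0.7, -0.4, -2.0]
width: 0.491
finger_force: 62.3
```

```bash
python3 - <<'E'
from hh import *
s=manip.state();print(s["width"],s["wrist_force"],s["torque"])
# cover held: collar target in top cam = (560.8,314.5); TCP grasp offset: grip TCP (429.3,-252.7) vs collar cam (429.6,-252.5)
plan([(.5607,.3143,.13,165.55)])
E
```

```text
0.4909848614429367 [-0.7497663  -0.40536445 -1.98680411] [ 0.00193594 -0.01360914 -0.02194641]
now [0.5342 0.2321 0.1778] phi 165.64 tilt [-0.0022  0.0011 -1.    ]
-> (0.5607, 0.3143, 0.13, 165.55) travel [-0.035  0.575  0.318] turn 0.003
```

Emit:
move_arm(
  deltas=[
    {"hand": 36,"travel": [-0.01,0.15,0],"turn": 0},
    {"hand": 36,"travel": [-0.02,0.35,0],"turn": 0},
    {"hand": 36,"travel": [-0.035,0.52,0.1],"turn": 0},
    {"hand": 36,"travel": [-0.035,0.575,0.25],"turn": 0.003},
    {"hand": 36,"travel": [-0.035,0.575,0.4],"turn": 0.003},
    {"hand": 36,"travel": [-0.035,0.575,0.44],"turn": 0.003},
    {"hand": 36,"travel": [-0.035,0.575,0.44],"turn": 0.003},
  ],
)

```text
time: 19.38
ee_pos: [0.5617, 0.3107, 0.1125]
eef_rot: [[-0.967, 0.253, -0.001], [0.253, 0.967, -0.001], [0.001, -0.001, -1.0]]
wrist_force: [0.2, -0.1, -1.3]
width: 0.498
finger_force: 62.3
```

```bash
python3 - <<'E'
from fit import *
s=manip.state();print(s["width"],s["wrist_force"]);plan([(.5606,.3145,.09,165.55)])
z0=s["ee_pos"][2]-.0235
for n in("top","side"):
    p,d=read_camera(n);cv2.imwrite(f"pics/{n}8.png",p[...,::-1]);np.save(f"{n}8.npy",d)
    off=np.array([0,0,0]) if n=="top" else np.array([-.007,.0055,0])
    X=(cloud(n,d)-off)
    L=(X[...,:2]-s["ee_pos"][:2])@np.array([[.968,.2495],[-.2495,.968]]).T  # world->cover axes about collar
    L=np.stack([ (X[...,0]-s["ee_pos"][0])*.968-(X[...,1]-s["ee_pos"][1])*.2495,(X[...,0]-s["ee_pos"][0])*.2495+(X[...,1]-s["ee_pos"][1])*.968],-1)
    m=(abs(X[...,2]-z0-.004)<.012)&(abs(L[...,0])<.05)&(L[...,1]>-.108)&(L[...,1]<.064)&((abs(L[...,0])>.032)|(abs(L[...,1])>.05))
    A=np.c_[L[m],np.ones(m.sum())];k=np.linalg.lstsq(A,X[m][:,2],rcond=None)[0]
    print(n,m.sum(),"tilt x,y deg",np.degrees(k[:2]),"z at collar",k[2]*1000,"expect",(z0+.004)*1000)
E
```

```text
0.4978757760157996 [ 0.19250177 -0.12979686 -1.28426496]
now [0.5617 0.3107 0.1125] phi 165.32 tilt [-0.001  -0.0012 -1.    ]
-> (0.5606, 0.3145, 0.09, 165.55) travel [0.013 0.023 0.15 ] turn -0.008
top 400 tilt x,y deg [-0.39488035 -0.12310154] z at collar 92.54584065731666 expect 93.0285298035954
side 785 tilt x,y deg [ 0.57735262 -0.22539604] z at collar 93.38925779029601 expect 93.0285298035954
```

The held cover is level within about 0.5° and at the expected height. I'll correct its position and lower to z=0.09, just above the relay top.

Emit:
move_arm(
  deltas=[
    {"hand": 36,"travel": [0.006,0.012,0.02],"turn": -0.008},
    {"hand": 36,"travel": [0.013,0.023,0.06],"turn": -0.008},
    {"hand": 36,"travel": [0.013,0.023,0.1],"turn": -0.008},
    {"hand": 36,"travel": [0.013,0.023,0.1],"turn": -0.008},
    {"hand": 36,"travel": [0.013,0.023,0.1],"turn": -0.008},
  ],
)

```text
time: 20.1
ee_pos: [0.5609, 0.3158, 0.0981]
eef_rot: [[-0.969, 0.249, -0.0], [0.249, 0.969, -0.0], [0.0, -0.0, -1.0]]
wrist_force: [-0.1, -0.2, -1.7]
width: 0.496
finger_force: 62.3
```

```bash
python3 - <<'E'
from hh import *
plan([(.5606,.3145,.0715,165.55)])
E
```

```text
now [0.5609 0.3158 0.0981] phi 165.6 tilt [-1.e-04 -0.e+00 -1.e+00]
-> (0.5606, 0.3145, 0.0715, 165.55) travel [-0.    -0.009  0.177] turn 0.002
```

Emit:
move_arm(
  deltas=[
    {"hand": 36,"travel": [0,-0.009,0],"turn": 0.002},
    {"hand": 36,"travel": [0,-0.009,0.03],"turn": 0.002},
    {"hand": 36,"travel": [0,-0.009,0.07],"turn": 0.002},
    {"hand": 36,"travel": [0,-0.009,0.11],"turn": 0.002},
    {"hand": 36,"travel": [0,-0.009,0.15],"turn": 0.002},
    {"hand": 36,"travel": [0,-0.009,0.177],"turn": 0.002},
    {"hand": 36,"travel": [0,-0.009,0.177],"turn": 0.002},
    {"hand": 36,"travel": [0,-0.009,0.177],"turn": 0.002},
  ],
)

```text
time: 21.1
ee_pos: [0.5606, 0.3147, 0.0717]
eef_rot: [[-0.968, 0.25, 0.0], [0.25, 0.968, 0.0], [-0.0, 0.0, -1.0]]
wrist_force: [0.3, -0.6, -2.1]
width: 0.495
finger_force: 62.3
```

```bash
python3 - <<'E'
from hh import *
s=manip.state();print(s["width"],s["wrist_force"]);plan([(.5606,.3145,.0715,165.55)])
out=[]
o=np.array([.5553,.2932]);W=lambda x,y,z:[o[0]+.968*x+.2495*y,o[1]-.2495*x+.968*y,z]
pts=[W(sx*.041,sy*.079,.052) for sx in(-1,1) for sy in(-1,1)]+[W(sx*.052,sy*.09,.052) for sx in(-1,1) for sy in(-1,1)]
th=[W(sx*.041,sy*.079,.039) for sx in(-1,1) for sy in(-1,1)]
for n,u0,v0,w,h in(("top",118,186,84,56),("side",146,248,96,56)):
    p,d=read_camera(n);cv2.imwrite(f"pics/{n}9.png",p[...,::-1]);np.save(f"{n}9.npy",d)
    S=(480,300) if n=="top" else (800,300)
    b=cv2.resize(p[v0:v0+h,u0:u0+w],(515,300),interpolation=cv2.INTER_CUBIC)[...,::-1].copy();c=b.copy()
    off=np.array([0,0,0]) if n=="top" else np.array([-.007,.0055,0])
    for P,col in((pts,(0,0,255)),(th,(0,255,0))):
        for x in proj(n,np.array(P)+off):
            x=(x-[u0,v0]+.5)*[515/w,300/h];cv2.drawMarker(b,tuple(int(i) for i in np.round(x)),col,cv2.MARKER_CROSS,5,1)
    out.append(np.hstack([b[:,:400] if 0 else cv2.resize(b,(400,300)),cv2.resize(c,(400,300))]))
cv2.imwrite("pics/c9.png",np.vstack(out))
E
```

```text
0.4950379942001074 [ 0.29138665 -0.56445077 -2.06487359]
now [0.5606 0.3147 0.0717] phi 165.55 tilt [ 2.e-04  2.e-04 -1.e+00]
-> (0.5606, 0.3145, 0.0715, 165.55) travel [-0.    -0.001  0.002] turn -0.0
```

View pics/c9.png

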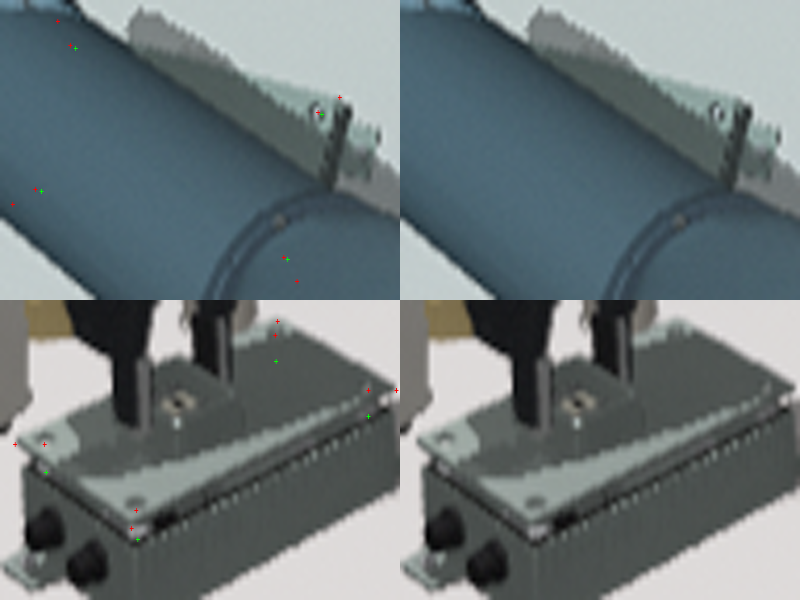

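The only hole the arm doesn't hide in the top view (717,112) shows the bright boss and thread inside it, right at the prediction. The side view shows the cover level with a gap all round and the relay standing free in the window at (180,405). Its holes (136,501), (45,438), (372,383) and (282,333) carry the same roughly 1 px bias as the bosses did before. One numeric check before finishing.

```bash
python3 - <<'E'
from hh import *
o=np.array([.5553,.2932]);W=lambda x,y,z:[o[0]+.968*x+.2495*y,o[1]-.2495*x+.968*y,z]
def cen(n,f,z,sg,bias):
    g=sg*cv2.cvtColor(cv2.imread(f),cv2.COLOR_BGR2GRAY).astype(float);r=[]
    off=np.array([-.007,.0055,0]) if n=="side" else 0
    for x in(-.041,.041):
        for y in(-.079,.079):
            p=proj(n,np.array(W(x,y,z))+off)[0];iu,iv=np.round(p+bias).astype(int)
            s=g[iv-3:iv+4,iu-4:iu+5];w=np.clip(s-np.median(s)-8,0,None);V,U=np.mgrid[iv-3:iv+4,iu-4:iu+5]
            r.append(np.r_[(U*w).sum()/w.sum(),(V*w).sum()/w.sum()]-p)
    return np.array(r)
b=np.array([.6,-1.2])
print("side boss bright\n",cen("side","pics/side6.png",.0395,1,b).round(2));print("side cover hole dark (z .050)\n",cen("side","pics/side9.png",.0505,-1,b).round(2))
X=cloud("side",np.load("side9.npy"));print()
for n in("side","top"):
    d=np.load(f"{n}9.npy");off=np.array([-.007,.0055,0]) if n=="side" else 0
    X=cloud(n,d)-off;L=np.stack([(X[...,0]-o[0])*.968-(X[...,1]-o[1])*.2495,(X[...,0]-o[0])*.2495+(X[...,1]-o[1])*.968],-1)
    m=(abs(X[...,2]-.052)<.008)&(abs(L[...,0])<.046)&(abs(L[...,1])<.084)&((abs(L[...,0])>.034)|(abs(L[...,1]-.022)>.05))
    k=np.linalg.lstsq(np.c_[L[m],np.ones(m.sum())],X[m][:,2],rcond=None)[0];print(n,m.sum(),"tilt",np.degrees(k[:2]).round(2),"z",(k[2]*1000).round(1))
E
```

```text
side boss bright
 [[ 2.51 -2.92]
 [-0.61 -2.11]
 [ 0.37 -3.04]
 [-0.69 -3.21]]
side cover hole dark (z .050)
 [[ 0.38  0.21]
 [ 1.92  0.76]
 [ 0.94  0.43]
 [-0.84  0.18]]

side 675 tilt [ 0.5  -0.17] z 52.0
top 242 tilt [ 0.69 -0.38] z 50.9
```

```bash
python3 - <<'E'
from station import manip
s=manip.state();print(s["ee_pos"],abs(s["qvel"]).max(),s["wrist_force"]);print(manip.finish_job())
E
```

```text
[0.56067008 0.31465905 0.07185218] 0.002204896091800118 [ 0.62864243 -0.06492645 -1.33348969]
the job is handed in; nothing more can be done
None
```

The job is handed in: the relay is released within about 1 mm of the engraved line, and the cover is held still and level within about 0.7°, about 8 mm above the gasket, touching nothing. Only one of the four holes was visible from above; it showed its threaded hole inside, and the other three I judged aligned from the side view and the arm's position.

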